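Check the croquette, then lift and turn its dish

TASK

Pick up the hand thermometer, hold its window steady on the croquette from 15 to 20 cm away for two seconds, then lay it back on the worktop. Then take the dish by its bow handle, lift it straight up clear of the stand and turn it a quarter turn anticlockwise seen from above, level and so gently that the croquette stays inside the ring in the middle. Finish holding the dish level and still about 10 cm above its stand, with the croquette in the middle, and leave the salt shaker, spice jar and mug alone.

Things in the scene. Friction and masses are not known exactly. Their poses are not given: they have to be found in the camera images.
- stand: Square wooden serving stand, 160 x 160 mm, 30 mm high, fixed to the worktop. Origin: centre of its underside. The dish stands on the middle of it with the same yaw: at the start the dish's tab points along the stand's +x. After the quarter turn the tab points along the stand's +y.
- dish: Round steel dish, 180 mm across, rim 32 mm high, 0.35 kg, loose on the stand. Origin: centre of its underside, z up. Inside, a shallow 7 degree cone, lowest in the middle, with an engraved ring of 30 mm radius. A small tab sticks out of the rim along +x. A rigid bow handle arches over it in its y-z plane.
- dish_grip (a point): Centre of the straight wooden grip bar at the top of the bow handle, on the dish's axis, 120 mm above its underside. The bar is 80 mm long along the dish's y, 12 mm thick along its x, 16 mm high. Axes as the dish.
- dish_tab (a point): Centre of the dish's tab, 110 mm from the dish's axis along its +x, 26 mm above its underside.
- dish_middle (a point): Where the centre of the croquette lies when it is in the middle of the dish: on the dish's axis, 32 mm above its underside.
- ball_center (a point): Centre of the croquette, a brown ball of 40 mm diameter, about 30 g, loose in the dish; it rolls easily, and rolls away from the middle when the dish is tilted or accelerated sideways harder than about 1 m/s2.
- thermometer: White and grey infrared hand thermometer lying on its belly on the worktop, about 150 mm long (along its x, nose to +x), 36 mm wide (y), 38 mm high, 0.15 kg, with parallel sides. Origin: in its underside, near its middle and balance point; z up. Grip it across its width, from above, 18 mm above its underside.
- window (a point): Centre of the round black window in the thermometer's slanting nose, 64 mm ahead (x) of the thermometer's origin and 14 mm above its underside. This frame's x axis is the line of sight: it leaves the nose forwards and 35 degrees downwards when the thermometer is level. It is on the croquette when this line passes through the ball.
- salt: Salt shaker, 44 mm across, 90 mm high, a bystander. Origin: centre of its underside.
- spice: Spice jar, 46 mm across, 97 mm high, a bystander. Origin: centre of its underside.
- cup: White mug, 80 mm across, 102 mm high, with a handle, a bystander. Origin: underside, near its middle.
There are look-alikes about, which are no part of the job. What is meant by the part that bears ball_center is not blue, and is the larger of those in its own colour.

How it is judged (in metres and radians):
On the way, in this order (a step that is already met when the one before it is completed fails the run):
1. the held thermometer is pointed at the croquette (line of sight within 18 mm of its centre, window 11 to 25 cm from it) and steady for 1.5 s (x of ball_center in the frame of window between 0.11 and 0.25 m and y of ball_center in the frame of window between -0.018 and 0.018 m and z of ball_center in the frame of window between -0.018 and 0.018 m and contact force between the fingers and thermometer above 0.5 N and height (world z) of thermometer above 0.05 m and linear speed of thermometer below 0.03 m/s and angular speed of thermometer below 0.2 rad/s), for 1.5 s.
2. the thermometer lies on the worktop, let go (height (world z) of thermometer below 0.025 m and linear speed of thermometer below 0.03 m/s and contact force between the fingers and thermometer below 0.1 N and contact force between thermometer and dish below 0.1 N), for 0.2 s.
3. the dish is held more than 30 mm clear above the stand, its tab still within 25 degrees of where it pointed (contact force between the fingers and dish above 0.5 N and contact force between dish and stand below 0.05 N and angle between dish's own z axis and vertical below 0.12 rad and height (world z) of dish above 0.06 m and angle between the x axis of dish and the x axis of stand, either way round below 0.44 rad), for 0.1 s.
At the end, for the whole second after the job is handed in: Dish held by the fingers, still, level within 7 deg, underside 7 to 17 cm above the stand's top, within 6 cm of over its centre, turned 90 deg anticlockwise from the start within 11 deg; croquette within 18 mm of the dish's middle; thermometer lying on the worktop, let go, clear of the dish (all of step 2 and contact force between the fingers and dish above 0.5 N and contact force between dish and stand below 0.05 N and angle between dish's own z axis and vertical below 0.12 rad and height (world z) of dish between 0.1 and 0.2 m and horizontal distance between dish and stand below 0.06 m and angle between the x axis of dish and the x axis of stand, either way round above 1.37 rad and y of dish_tab in the frame of stand above 0.03 m and distance between ball_center and dish_middle below 0.018 m and linear speed of dish below 0.03 m/s and angular speed of dish below 0.2 rad/s); the arm keeps its last pose, push and grip.
It fails at once if the croquette rolls outside the ring in the middle of the dish (more than 30 mm from the middle) (distance between ball_center and dish_middle above 0.03 m).
It fails at once if the dish is tipped by more than 14 degrees (angle between dish's own z axis and vertical above 0.25 rad).
It fails at once if the salt shaker is moved more than 3 cm or knocked over (distance of salt from where it was at the start of the episode above 0.03 m or angle between salt's own z axis and vertical above 0.5 rad).
It fails at once if the spice jar is moved more than 3 cm or knocked over (distance of spice from where it was at the start of the episode above 0.03 m or angle between spice's own z axis and vertical above 0.5 rad).
It fails at once if the mug is moved more than 3 cm or knocked over (distance of cup from where it was at the start of the episode above 0.03 m or angle between cup's own z axis and vertical above 0.5 rad).
It also fails if it takes over 72 s, if anything falls off the work surface, if the arm or the gripper's body presses on something with over 40 N, if the wrist force passes 120 N, or if a joint passes its speed limit or range.

ROBOT

A 6-joint arm with a two-finger parallel gripper is mounted at the origin on a cart in front of the work surface, level with it; the furniture and walls round the work are solid. World frame = base frame: x ahead of the robot, y to its left, z up, the work surface at z = 0. Lengths are in mm, angles in rad, forces in N, time in s.
With the tool pointing down it reaches from about 350 to 775 mm from the base axis. Payload 7.3 kg.
Tool frame: the origin (TCP) lies midway between the tips of the shut fingers; the grasp point (between the pads) lies 19 mm behind it; z points along the fingers, y is the line along which they close (so a half turn about z gives the same grasp; the last joint's range is limited). The gripper opens to 92 mm and grips with 3 to 60 N. Pads are 19 mm wide; open, the fingers measure 130 mm over their backs; the gripper's body (75 mm by 190 mm) begins 47 mm behind the grasp point.
Start: joints at [1.179, 0.342, 1.524, -0, 1.275, -0.146], TCP at [127.733, 509.244, 226.741] pointing down, gripper open.
Joint ranges: [-2.53, 2.53], [-0.77, 2.02], [0.04, 2.7], [-1, 4.14], [0.28, 2.66], [-3.11, 3.11]. Speed limits (rad/s): [2.57, 2.57, 3.14, 3.14, 3.14, 3.14].

INTERFACE

Orientations are given as [roll, pitch, yaw] about the fixed x, y, z axes, in that order (R = Rz(yaw) Ry(pitch) Rx(roll)).
In Python, from plant import * gives the robot as it stands.
- The arm moves only by the tool step_arm, never from a script. Its argument "deltas" is one flat list of numbers, 5 for each row, row after row: the shift along the world's x, y, z in mm, then the turn about the world's z in degrees, then the finger opening in mm, from 0 to 91.8. In form: [tx, ty, tz, turn, gripper, tx, ty, tz, turn, gripper, ...]. A call has exactly 10 rows; each row shifts and turns the commanded pose from where the row before left it; what a row does not reach is not made up. A row lasts 1/8 s, in which the tool goes at most 62.5 mm and 10.7 degrees, less where a joint would pass 70% of its speed; a pose out of reach is approached as far as the arm can. A call is refused whole if a number of a shift passes 62.5 or a number of a turn 10.7, either way. A call with a gripper value outside its range is refused whole. The fingers move at their own pace and stop on an object; the grip force is fixed at half the most. Time passes only in rows, so rows that do not move let the fingers close, or fill a call up. It gives the time, the measured TCP pose, the force, the opening and the grip force at its end, in the units of the state.
- get_obs(): the state, without advancing time (a new reading comes with each control period).
- capture(name): name is "scene" or "top" or "wrist"; returns the picture (420x560x3 uint8, red, green, blue); there is no depth.
- camera_params(name): a dict with "mtx" (3x3 intrinsics, pixels), "rvec" (rotation vector, rad) and "tvec" (3), from world to camera coordinates, as OpenCV has them. Camera axes: x right, y down, z forward; pixel columns grow to the right and rows downward; lengths in mm; the calibration is good to about 2 mm. The wrist camera is an equidistant fisheye: a pixel r from the principal point sees the ray r / f radians off the axis. A picture is of the moment at which its call begins: read the wrist's pose just before it. camera_params takes no time and is no camera call; for the wrist camera it gives the pose at the moment of the call.
- close_job(): hands the job in; it is judged then, once.
The state is a dict: "time": time; "joint_positions": joint angles; "dq": joint speeds; "tau": joint torques, N m; "tool_pos": TCP position; "tcp_rot": TCP orientation; "contact_force": force on the tool from outside, world axes, zero at the start; "moment": the same for the moment, N m; "grip_width": finger opening in mm; "finger_force": force on a finger pad.
Only numpy, scipy, OpenCV 4.12 (cv2) and the standard library are available. Lean on these libraries where they do the work, as an engineer would, in place of code of your own. Each camera call takes 0.05 s, during which the arm holds its last target. There are 200 camera calls.

## Working session

There is one attempt and no reset: what is moved stays moved. The work goes in short steps, Python scripts to look and compute and a tool call to move; the robot and the scene stay as the last step left them, time stands still between calls to the robot, and variables do not carry over. Pictures are saved under pics/ and viewed, at most 10 in all, crops included, and the job is handed in when it is done.

Besides the shell and the picture viewer there is one more tool, called after "Call:" as name(argument=value, ...) on one line, values as JSON. step_arm: Moves the arm, as the interface text tells. Its arguments: {"type":"object","properties":{"deltas":{"type":"array","items":{"type":"number"}}},"required":["deltas"]}

```bash
ls; mkdir -p pics; python3 - <<'E'
from plant import *
import cv2,numpy as np
for n in ("scene","top"):
    a=capture(n); cv2.imwrite(f"pics/{n}0.png",a[:,:,::-1]); p=camera_params(n)
    R=cv2.Rodrigues(np.array(p["rvec"],float))[0]; print(n,p["mtx"],-R.T@np.array(p["tvec"]).ravel(),R)
o=get_obs();print(o)
E
```

```text
pics
scene [[496.44119924   0.         276.40962415]
 [  0.         496.44119924 208.78262247]
 [  0.           0.           1.        ]] [150.69854763 555.48541308 863.23656849] [[-0.67528728 -0.73745249  0.01228471]
 [-0.5709946   0.51217345 -0.64159451]
 [ 0.46685357 -0.44027511 -0.76694561]]
top [[474.72482052   0.         271.24001219]
 [  0.         474.72482052 205.17092495]
 [  0.           0.           1.        ]] [ 425.19673211  120.89519858 1063.03555023] [[-0.02703569 -0.99926838 -0.02705145]
 [-0.98048966  0.03177903 -0.19398483]
 [ 0.19470257  0.02127915 -0.98063148]]
{'time': 0.1, 'joint_positions': array([ 1.17898493e+00,  3.42656666e-01,  1.52493465e+00,  1.53781569e-05,
        1.27539945e+00, -1.45971851e-01]), 'dq': array([-0.00032038, -0.0022643 , -0.00372867,  0.0002548 ,  0.00154288,
       -0.00156692]), 'tau': array([ 3.52825911e-03, -4.31998086e+01, -2.44695246e+01,  7.21529522e-02,
        5.24387124e-02, -5.19666469e-05]), 'tool_pos': array([127.5867843 , 508.88069656, 226.10799009]), 'tcp_rot': array([-3.14021154e+00, -2.17911146e-04,  2.89574847e+00]), 'contact_force': array([-0.16883498,  0.46261211, -0.26675261]), 'moment': array([0.01380645, 0.01736203, 0.00261793]), 'finger_force': 0.0, 'grip_width': 91.79540752477699}
```

View pics/scene0.png

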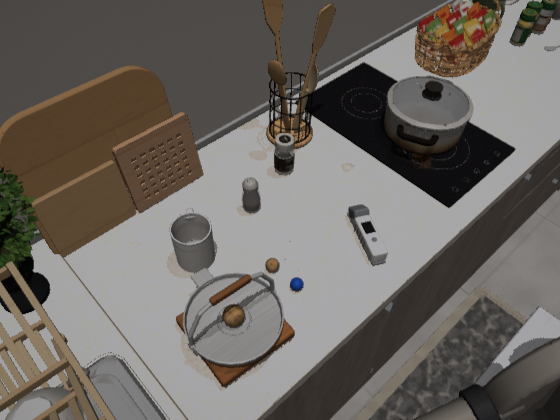

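View pics/top0.png

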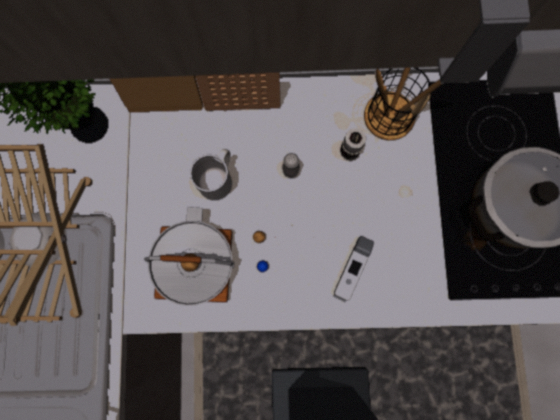

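The scene view shows the dish with a brown ball at (234,316), a small brown ball at (272,265), a blue ball at (297,284) and the thermometer at (367,235). The top view shows the same things at (190,262), (259,237), (262,267) and (355,268). The croquette must be the brown ball in the dish, because it is not blue and is the larger of the two brown ones. I'll check this in an enlarged crop.

```bash
cat > h.py <<'E'
from plant import *
import cv2,numpy as np
def cam(n):
    p=camera_params(n);R=cv2.Rodrigues(np.array(p["rvec"],float))[0]
    return np.array(p["mtx"]),R,-R.T@np.array(p["tvec"],float).ravel()
def ray(n,uv,c=None):
    K,R,C=c or cam(n)
    x=(uv[0]-K[0,2])/K[0,0];y=(uv[1]-K[1,2])/K[1,1]
    if n=="wrist":
        r=np.hypot(x,y);s=np.sinc(r/np.pi);d=np.array([x*s,y*s,np.cos(r)])
    else: d=np.array([x,y,1.])
    d=R.T@d;return C,d/np.linalg.norm(d)
def onz(n,uv,z,c=None):
    C,d=ray(n,uv,c);return C+d*(z-C[2])/d[2]
def tri(rays):
    A=sum(np.eye(3)-np.outer(d,d) for C,d in rays);b=sum((np.eye(3)-np.outer(d,d))@C for C,d in rays)
    p=np.linalg.solve(A,b);return p,[np.linalg.norm(np.cross(p-C,d)) for C,d in rays]
def proj(n,P,c=None):
    K,R,C=c or cam(n);q=R@(np.array(P,float)-C)
    if n=="wrist":
        t=np.arctan2(np.hypot(q[0],q[1]),q[2]);f=t/np.hypot(q[0],q[1]);q=np.array([q[0]*f,q[1]*f,1])
    return (K@(q/q[2]))[:2]
E
python3 - <<'E'
import cv2,numpy as np
s=cv2.imread("pics/scene0.png");t=cv2.imread("pics/top0.png")
def crop(a,x,y,w,h): return cv2.resize(a[y:y+h,x:x+w],(400,300),interpolation=cv2.INTER_CUBIC)
cv2.imwrite("pics/crop1.png",np.vstack([np.hstack([crop(s,170,240,140,105),crop(s,330,190,80,60+0)[:300]]),np.hstack([crop(t,140,210,140,105),crop(t,310,230,100,75)])]))
E
```

```text
(no output)
```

View pics/crop1.png

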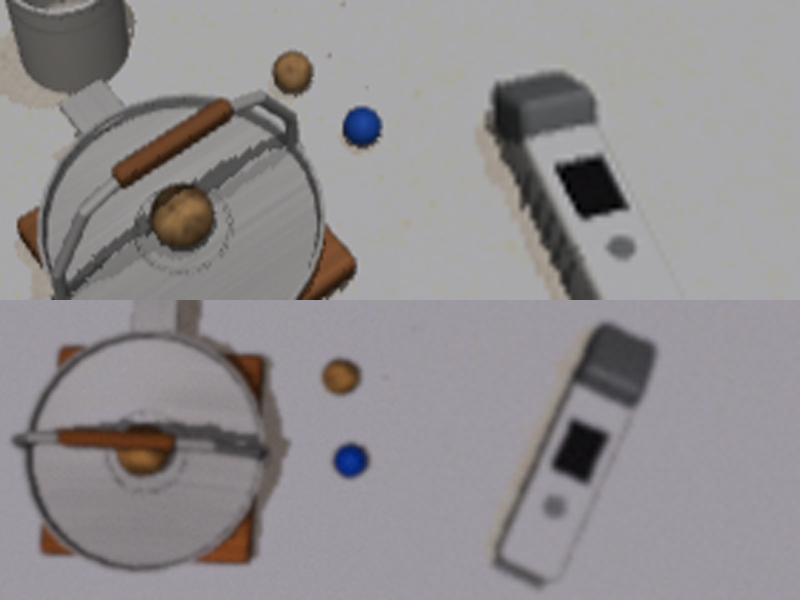

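The crop confirms it: the brown ball in the dish (scene 234,316) is clearly larger than the loose brown one (272,265), and the third ball is blue. The thermometer's dark grey nose end is at top (363,245) and its white tail at (346,298). Next I'll measure.

```bash
python3 - <<'E'
from h import *
S=cv2.imread("pics/scene0.png");T=cv2.imread("pics/top0.png")
def hsv(a):return cv2.cvtColor(a,cv2.COLOR_BGR2HSV)
def comps(m,box):
    x,y,w,h=box;z=np.zeros_like(m);z[y:y+h,x:x+w]=m[y:y+h,x:x+w]
    n,l,st,c=cv2.connectedComponentsWithStats(z);i=1+np.argsort(-st[1:,4]);return [(c[k].round(1),st[k],(l==k).astype(np.uint8)) for k in i[:4] if st[k,4]>15]
def brown(a):return cv2.inRange(hsv(a),(3,90,40),(25,255,255))
cs={"scene":cam("scene"),"top":cam("top")}
# ball in scene: circle; 
for n,a,box in(("scene",S,(170,255,140,130)),("top",T,(140,215,140,95))):
    for c,s,m in comps(brown(a),box):
        (q,r)=cv2.minEnclosingCircle(cv2.findContours(m,0,1)[0][0]);h=hsv(a)[m>0].mean(0)
        rr=cv2.minAreaRect(cv2.findContours(m,0,1)[0][0])
        print(n,c,s,"circ",np.round(q,1),round(r,1),"hsv",h.round(),"rect",np.round(cv2.boxPoints(rr),1).tolist())
# window of pix->world
for n in cs:
    a=S if n=="scene" else T
    print(n,"z0 thermometer nose",)
# salt, spice, cup base rough via top
for nm,u in(("salt",(291,172)),("spice",(350,153)),("mug",(211,180)),("th nose",(363,245)),("th tail",(346,298)),("dish",(190,262)),("tab",(193,215))):
    print(nm,onz("top",u,38 if 'th' in nm else 60).round())
E
```

```text
scene [227.8 371. ] [202 357  60  28 576] circ [231.5 357.5] 29.5 hsv [ 12. 154.  79.] rect [[202.0, 358.0], [261.0, 357.0], [261.3999938964844, 383.3999938964844], [202.39999389648438, 384.3999938964844]]
scene [229.8 289.6] [210 275  41  31 376] circ [230.5 290. ] 23.4 hsv [ 12. 154.  86.] rect [[208.1999969482422, 298.70001220703125], [247.60000610351562, 273.20001220703125], [252.0, 280.1000061035156], [212.60000610351562, 305.5]]
scene [233.2 315.3] [223 305  21  22 361] circ [233.1 315.1] 10.9 hsv [ 16. 129.  95.] rect [[223.0, 305.0], [243.0, 305.0], [243.0, 326.0], [223.0, 326.0]]
scene [283.1 335.8] [264 320  30  36 276] circ [274.4 337.7] 20.2 hsv [ 12. 154.  91.] rect [[264.0, 355.0], [284.0, 320.0], [297.20001220703125, 327.6000061035156], [277.20001220703125, 362.6000061035156]]
top [184.  260.4] [160 254  41  17 385] circ [180. 259.] 20.1 hsv [ 12. 168.  89.] rect [[160.0, 254.0], [200.0, 254.0], [200.0, 270.0], [160.0, 270.0]]
top [221.5 295.3] [210 283  19  19 158] circ [219.  291.5] 12.4 hsv [ 11. 170. 106.] rect [[210.0, 300.0], [228.0, 283.0], [235.60000610351562, 291.0], [217.5, 308.0]]
top [258.8 236.3] [253 231  12  11 100] circ [258.7 236.2] 5.7 hsv [ 14. 151. 107.] rect [[253.0, 231.0], [264.0, 231.0], [264.0, 241.0], [253.0, 241.0]]
top [227.  234.5] [219 229  13  16  98] circ [224.5 236.5] 9.3 hsv [ 11. 169.  71.] rect [[219.0, 229.0], [226.0, 224.0], [236.8000030517578, 239.10000610351562], [229.8000030517578, 244.10000610351562]]
scene z0 thermometer nose
top z0 thermometer nose
salt [697.  98.  60.]
spice [735. -33.  60.]
mug [685. 273.  60.]
th nose [535. -52.  38.]
th tail [424.  -9.  38.]
dish [507. 318.  60.]
tab [608. 312.  60.]
```

Call:
step_arm(deltas=[33,-50,0,-0.7,91.8,33,-50,0,-0.7,91.8,33,-50,0,-0.7,91.8,33,-50,0,-0.7,91.8,33,-50,0,-0.7,91.8,33,-50,0,-0.7,91.8,33,-50,0,-0.7,91.8,33,-50,0,-0.7,91.8,33,-50,0,-0.7,91.8,33,-50,0,-0.7,91.8])

```text
time: 1.35
tool_pos: [458.4, 7.4, 226.6]
tcp_rot: [3.141, -0.0, 2.773]
contact_force: [1.5, 1.5, 0.8]
grip_width: 91.8
finger_force: 0.0
```

```bash
python3 - <<'E'
from h import *
for nm,u,v in(("bar",(230.1,289.4),(180.4,258.2)),("ball",(233.3,315.3),(190,261)),("barR",(249.8,276.7),(200.5,258.5)),("barL",(210.4,302.1),(160.3,257.5))):
    print(nm,[np.round(q,1) for q in tri([ray("scene",u),ray("top",v)])])
o=get_obs();print(o["time"],o["tool_pos"],o["tcp_rot"],o["joint_positions"])
c=cam("wrist");np.savez("w1.npz",K=c[0],R=c[1],C=c[2]);print(c[0],c[2],c[1])
a=capture("wrist");cv2.imwrite("pics/w1.png",a[:,:,::-1])
print(proj("wrist",(480,-30,20),c))
E
```

```text
bar [array([508.3, 319.2, 148.9]), array([0.4, 0.4])]
ball [array([509.7, 318.3,  56.6]), array([0.1, 0.1])]
barR [array([505.9, 279.7, 149.1]), array([0.5, 0.5])]
barL [array([510.7, 358. , 150. ]), array([0.4, 0.4])]
1.35 [458.38332233   7.37208058 226.61591611] [ 3.14128047e+00 -2.25571186e-04  2.77277319e+00] [-1.51599699e-01  2.20216734e-01  1.69569372e+00  3.75587753e-04
  1.22583521e+00 -1.35370356e+00]
[[325.1922621    0.         278.59578612]
 [  0.         325.1922621  208.82719257]
 [  0.           0.           1.        ]] [392.37056093  34.16569282 385.06859405] [[ 3.60575941e-01  9.32729516e-01  8.00581295e-04]
 [ 8.98958340e-01 -3.47749247e-01  2.66353831e-01]
 [ 2.48714482e-01 -9.53210941e-02 -9.63874990e-01]]
[254.20162933 212.11858252]
```

View pics/w1.png

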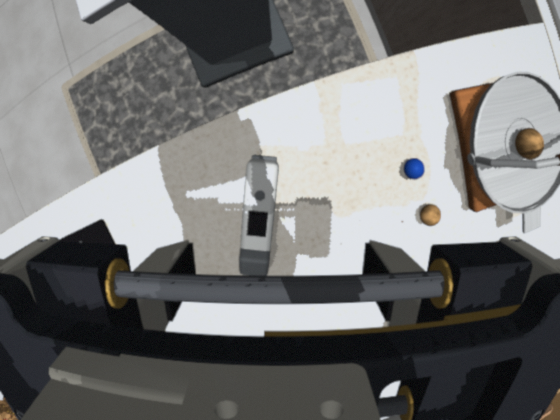

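The wrist view shows the thermometer from its tail at (262,157) to its grey nose near (254,273), with the screen at (257,224) and the button at (260,195). The ball is at (529,143).

```bash
python3 - <<'E'
from h import *
f=np.load("w1.npz");cw=(f["K"],f["R"],f["C"])
im={"scene":cv2.imread("pics/scene0.png",0),"top":cv2.imread("pics/top0.png",0),"wrist":cv2.imread("pics/w1.png",0)}
cc={"scene":cam("scene"),"top":cam("top"),"wrist":cw}
seed={"scene":((369,227),(374,238)),"top":((355,268),(348.5,281.5)),"wrist":((257,224),(260,195))}
P={}
for n in im:
    a=cv2.GaussianBlur(cv2.resize(im[n],None,fx=4,fy=4,interpolation=cv2.INTER_CUBIC),(0,0),1)
    for k,(u,v) in enumerate(seed[n]):
        r=11 if k==0 else 5
        if n=="wrist": r=int(r*1.5)
        x,y=int(u*4),int(v*4);w=a[y-4*r:y+4*r,x-4*r:x+4*r];lo=np.percentile(w,3);hi=np.percentile(w,80)
        m=(w<(lo+hi)/2).astype(np.uint8);nn,l,st,c=cv2.connectedComponentsWithStats(m)
        d=[np.hypot(*(c[i]-4*r))+ (1e3 if st[i,4]<20 else 0) for i in range(1,nn)];i=1+int(np.argmin(d))
        P[n,k]=((c[i][0]+x-4*r+.5)/4-.5,(c[i][1]+y-4*r+.5)/4-.5);print(n,k,np.round(P[n,k],1),st[i,2:]/4,lo,hi)
for k in (0,1):
    print(k,tri([ray(n,P[n,k],cc[n]) for n in im]))
    p,_=tri([ray(n,P[n,k],cc[n]) for n in ("scene","top")]);print(p)
    for n in im: print(n,onz(n,P[n,k],38,cc[n]).round(1))
print("ball3",tri([ray("scene",(233.3,315.3)),ray("top",(190,261)),ray("wrist",(529,143),cw)]))
# end profile in top & wrist along the axis at z=38 / z=19
s=np.array([onz(n,P[n,0],38,cc[n])[:2] for n in im]).mean(0);b=np.array([onz(n,P[n,1],38,cc[n])[:2] for n in im]).mean(0)
d=(s-b)/np.linalg.norm(s-b);q=np.array([-d[1],d[0]]);print("axis deg",np.degrees(np.arctan2(d[1],d[0])),s,b)
for n in ("top","wrist","scene"):
    for z in (38,):
        pr=[]
        for t in range(-120,81,5):
            uv=proj(n,(*(s+t*d),z),cc[n]);pr.append(int(cv2.getRectSubPix(im[n],(1,1),tuple(map(float,uv)))[0,0]))
        print(n,z,"along -120..80",pr)
        pr=[]
        for t in range(-40,41,3):
            uv=proj(n,(*(s-50*d+t*q),z),cc[n]);pr.append(int(cv2.getRectSubPix(im[n],(1,1),tuple(map(float,uv)))[0,0]))
        print(n,z,"across -40..40 @-50",pr)
E
```

```text
scene 0 [367.7 226.9] [ 14.25  12.5  458.75] 13.0 168.0
scene 1 [373.8 239. ] [ 5.5  4.5 77.5] 95.0 168.0
top 0 [354.5 267.3] [ 13.5   15.25 524.75] 14.0 152.0
top 1 [348.2 281.2] [ 5.5   5.5  95.25] 95.0 153.0
wrist 0 [256.9 223. ] [  20.5    25.75 1811.75] 15.0 148.0
wrist 1 [259.5 195.1] [ 10.5  10.  320. ] 63.0 126.0
0 (array([488.62366115, -30.1696036 ,  35.34838859]), [np.float64(0.35744840140824574), np.float64(1.440318524853085), np.float64(1.1271888475691887)])
[488.55710682 -31.13614622  34.01474521]
scene [487.6 -27.9  38. ]
top [487.6 -31.   38. ]
wrist [488.6 -28.8  38. ]
1 (array([459.49490581, -15.25411678,  35.37056663]), [np.float64(0.242778914108107), np.float64(1.1744064903781528), np.float64(1.148682033900627)])
[459.32240032 -16.12894951  34.16626963]
scene [458.3 -13.2  38. ]
top [458.8 -15.9  38. ]
wrist [459.8 -14.1  38. ]
ball3 (array([508.33932382, 319.06083876,  62.24777776]), [np.float64(1.3355497591709626), np.float64(2.027861480909482), np.float64(1.3517897413997133)])
axis deg -27.104551474128044 [487.94799779 -29.2239368 ] [458.95474797 -14.38443489]
t
[... 426 characters left out ...]
6, 226, 220, 212, 107, 90, 122, 127, 126, 126, 126, 125, 64, 63, 118, 128, 111, 14, 18, 16, 18, 16, 77, 167, 166, 165, 69, 69, 81, 73, 72, 70, 61, 53, 65, 66]
wrist 38 across -40..40 @-50 [153, 154, 154, 153, 151, 156, 165, 202, 163, 162, 144, 127, 126, 126, 127, 127, 145, 215, 222, 173, 216, 222, 222, 222, 224, 221, 220]
scene 38 along -120..80 [167, 168, 167, 167, 168, 167, 122, 93, 90, 103, 163, 167, 167, 168, 167, 168, 143, 97, 107, 168, 166, 53, 15, 16, 14, 14, 17, 109, 167, 168, 149, 84, 84, 91, 87, 71, 79, 155, 168, 168, 167]
scene 38 across -40..40 @-50 [168, 167, 167, 168, 167, 167, 167, 167, 166, 165, 167, 167, 168, 167, 167, 168, 168, 168, 168, 157, 103, 67, 64, 60, 116, 152, 153]
```

Call:
step_arm(deltas=[5,-7,-30,-1.2,91.8,5,-7,-30,-1.2,91.8,5,-7,-30,-1.2,91.8,5,-7,-30,-1.2,91.8,5.5,-7,-30,-1.2,91.8,0,0,-25,0,91.8,0,0,-20,0,91.8,0,0,-15,0,91.8,0,0,-8,0,91.8,0,0,-3,0,91.8])

```text
time: 2.65
tool_pos: [483.2, -25.7, 5.6]
tcp_rot: [3.142, -0.0, 2.669]
contact_force: [-0.3, -0.5, 0.4]
grip_width: 92.4
finger_force: 0.0
```

```bash
python3 - <<'E'
from h import *
o=get_obs();print(o["tool_pos"],o["tcp_rot"],o["contact_force"])
a=capture("top");cv2.imwrite("pics/c2.png",cv2.resize(a[190:340,250:450,::-1],(800,600),interpolation=cv2.INTER_CUBIC))
E
```

```text
[483.24665416 -25.67777157   5.57600071] [ 3.14155276e+00 -1.10943176e-04  2.66906796e+00] [-0.31984364 -0.46735912  0.43048157]
```

View pics/c2.png

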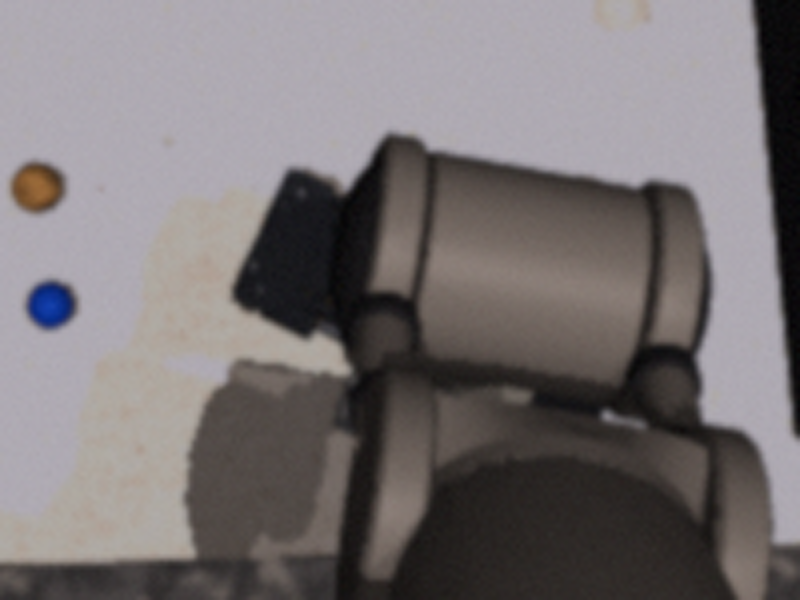

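The arm hides the thermometer in this view, so I'll close the fingers and judge the grasp from the opening.

Call:
step_arm(deltas=[0.5,-1,-2.5,0,91.8,0,0,0,0,30,0,0,0,0,30,0,0,0,0,30,0,0,0,0,30,0,0,0,0,30,0,0,2,0,30,0,0,8,0,30,0,0,15,0,30,0,0,20,0,30])

```text
time: 3.95
tool_pos: [483.5, -26.7, 49.3]
tcp_rot: [3.142, -0.0, 2.669]
contact_force: [0.1, 0.5, -1.2]
grip_width: 36.2
finger_force: 30.0
```

Call:
step_arm(deltas=[-5,11,10,5,30,-5,11,10,6,30,-5,11,10,6,30,-5,11,10,6,30,-5,11,10,6,30,-5,11,10,6,30,-5,11,10,6,30,-5,11,10,6,30,-5,11,10,6,30,-5,11,10,6,30])

```text
time: 5.2
tool_pos: [433.4, 83.6, 149.6]
tcp_rot: [-3.141, 0.001, -2.581]
contact_force: [0.1, -0.8, -2.1]
grip_width: 36.0
finger_force: 30.0
```

Call:
step_arm(deltas=[-6,12,2,6,30,-6,12,0,6,30,-6,12,0,6,30,-6,11,0,6,30,-4,7,0,4,30,0,2,0,0,30,0,0,0,0,30,0,0,0,0,30,0,0,0,0,30,0,0,0,0,30])

```text
time: 6.45
tool_pos: [405.8, 139.1, 150.2]
tcp_rot: [3.141, -0.0, -2.096]
contact_force: [0.2, -0.2, -2.2]
grip_width: 35.7
finger_force: 30.0
```

```bash
python3 - <<'E'
from h import *
o=get_obs();print(o["tool_pos"],o["tcp_rot"],o["time"])
b=np.array([508.5,319,62]);t=o["tool_pos"];th=o["tcp_rot"][2]-np.pi;h=np.array([np.cos(th),np.sin(th),0])
w=t+64*h;w[2]=t[2]-3.2+14;x=h*np.cos(.6109)-np.array([0,0,np.sin(.6109)]);y=np.array([-h[1],h[0],0]);z=np.cross(x,y)
print("heading",np.degrees(th),"x y z",[(b-w)@k for k in(x,y,z)])
for n in("top","scene"):
    a=capture(n);cv2.imwrite(f"pics/{n}3.png",a[:,:,::-1])
cv2.imwrite("pics/c3.png",np.hstack([cv2.resize(cv2.imread("pics/top3.png")[180:330,140:340],(400,300)),cv2.resize(cv2.imread("pics/scene3.png")[190:370,150:390],(400,300))]))
E
```

```text
[405.76303749 139.08191823 150.21424047] [ 3.14140247e+00 -1.03490098e-04 -2.09630224e+00] 6.45
heading -300.10927088622475 x y z [np.float64(174.07826905988216), np.float64(1.3813440269083475), np.float64(1.0229236399075452)]
```

View pics/c3.png

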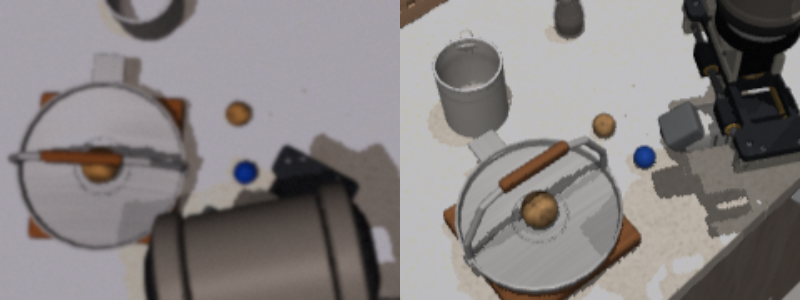

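The picture shows the grey nose pointing at the dish; its tip is at about scene (307,265). The ball still sits in the middle. I'll check how far the nose reaches ahead of the TCP, then hold.

```bash
python3 - <<'E'
from h import *
t=np.array([405.8,139.1]);th=np.radians(59.9);h=np.array([np.cos(th),np.sin(th)]);q=np.array([-h[1],h[0]])
for u in((307,256),(308,265),(312,278),(328,280)):
    for z in(182,165): p=onz("scene",u,z)[:2]-t;print(u,z,(p@h).round(1),(p@q).round(1))
E
```

```text
(307, 256) 182 74.1 -15.2
(307, 256) 165 70.2 -26.3
(308, 265) 182 77.0 2.3
(308, 265) 165 73.2 -8.3
(312, 278) 182 77.1 27.7
(312, 278) 165 73.2 17.7
(328, 280) 182 53.0 36.6
(328, 280) 165 48.5 26.8
```

Call:
step_arm(deltas=[0,0,0,0,30,0,0,0,0,30,0,0,0,0,30,0,0,0,0,30,0,0,0,0,30,0,0,0,0,30,0,0,0,0,30,0,0,0,0,30,0,0,0,0,30,0,0,0,0,30])

```text
time: 7.8
tool_pos: [405.8, 139.2, 150.3]
tcp_rot: [3.142, 0.0, -2.096]
contact_force: [0.7, -0.4, -1.5]
grip_width: 35.9
finger_force: 30.0
```

Call:
step_arm(deltas=[0,0,0,0,30,0,0,0,0,30,0,0,0,0,30,0,0,0,0,30,0,0,0,0,30,0,0,0,0,30,0,0,0,0,30,0,0,0,0,30,0,0,0,0,30,0,0,0,0,30])

```text
time: 9.05
tool_pos: [405.7, 139.2, 150.2]
tcp_rot: [3.141, 0.0, -2.096]
contact_force: [0.7, 0.1, -2.5]
grip_width: 35.5
finger_force: 30.0
```

Call:
step_arm(deltas=[3,-10,0,0,30,3,-10,0,0,30,3,-10,-10,0,30,3,-10,-20,0,30,3,-10,-20,0,30,3,-10,-20,0,30,3,-10,-20,0,30,3,-10,-20,0,30,0,0,-20,0,30,0,0,-8,0,30])

```text
time: 10.3
tool_pos: [429.0, 58.6, 10.9]
tcp_rot: [3.139, -0.001, -2.097]
contact_force: [-0.2, -0.1, -1.7]
grip_width: 35.6
finger_force: 30.0
```

Call:
step_arm(deltas=[0,0,-3,0,30,0,0,-2,0,30,0,0,-1.5,0,30,0,0,-1,0,30,0,0,0,0,30,0,0,0,0,30,0,0,0,0,30,0,0,0,0,30,0,0,0,0,30,0,0,0,0,30])

```text
time: 11.55
tool_pos: [430.0, 59.3, 5.3]
tcp_rot: [-3.141, 0.0, -2.096]
contact_force: [-0.8, 0.3, 6.1]
grip_width: 35.9
finger_force: 30.0
```

Call:
step_arm(deltas=[0,0,0,0,60,0,0,0,0,91.8,0,0,0,0,91.8,0,0,0,0,91.8,0,0,0,0,91.8,0,0,10,0,91.8,0,0,20,0,91.8,0,0,30,0,91.8,0,0,40,0,91.8,0,0,40,0,91.8])

```text
time: 12.8
tool_pos: [429.5, 59.3, 146.6]
tcp_rot: [-3.141, 0.0, -2.096]
contact_force: [1.1, -0.8, 0.2]
grip_width: 92.1
finger_force: 0.0
```

Call:
step_arm(deltas=[0,0,30,-8,91.8,0,0,30,-8,91.8,4,10,20,-8,91.8,4,10,0,-8,91.8,4,10,0,-8,91.8,4,15,0,-8,91.8,4,15,0,-8,91.8,4,15,0,-8,91.8,4,15,0,-8,91.8,4,15,0,-8,91.8])

```text
time: 14.05
tool_pos: [461.5, 164.7, 225.4]
tcp_rot: [3.141, 0.0, 2.787]
contact_force: [1.0, 0.1, -0.2]
grip_width: 91.8
finger_force: 0.0
```

Call:
step_arm(deltas=[4,15,0,-8,91.8,4,15,0,-8,91.8,4,15,0,-8,91.8,4,15,0,-8,91.8,4,15,0,-8,91.8,4,15,0,-8,91.8,4,15,0,-8,91.8,4,15,0,-8,91.8,4,15,0,-6,91.8,0,0,0,-3.5,91.8])

```text
time: 15.3
tool_pos: [497.5, 300.0, 225.2]
tcp_rot: [3.141, -0.0, 1.507]
contact_force: [-0.9, 0.0, -0.5]
grip_width: 92.0
finger_force: 0.0
```

```bash
python3 - <<'E'
from h import *
o=get_obs();print(o["tool_pos"],np.degrees(o["tcp_rot"]),o["time"],o["joint_positions"])
c=cam("wrist");np.savez("w2.npz",K=c[0],R=c[1],C=c[2]);print(c[2],proj("wrist",(508.3,319.2,149),c))
a=capture("wrist");cv2.imwrite("pics/w2.png",a[:,:,::-1])
a=capture("top");cv2.imwrite("pics/top4.png",a[:,:,::-1])
E
```

```text
[497.50942172 300.03147834 225.19073103] [ 1.79991978e+02 -1.29316785e-02  8.63309294e+01] 15.3 [4.10711455e-01 4.46331869e-01 1.36681420e+00 1.40863035e-04
 1.32821889e+00 4.74715013e-01]
[502.99399869 372.64534412 383.66135826] [290.39560479 193.46070636]
```

View pics/w2.png

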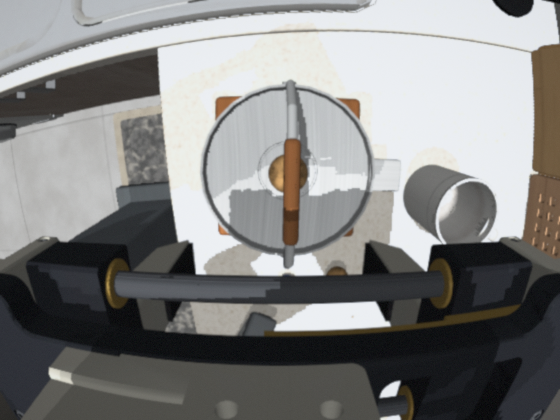

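The wrist view shows the bar from (292,139) to (290,245) over the dish. The ball at (288,172) is still in the engraved ring, and the mug is at (450,205).

```bash
python3 - <<'E'
from h import *
f=np.load("w2.npz");c=(f["K"],f["R"],f["C"])
a=cv2.imread("pics/w2.png");h=cv2.cvtColor(a,cv2.COLOR_BGR2HSV)
m=cv2.inRange(h,(2,125,30),(14,255,255));L=[];Rr=[]
rows=list(range(142,244))
xs={r:np.where(m[r,275:310])[0]+275 for r in rows}
good=[(r,x.mean(),len(x)) for r,x in xs.items() if 8<=len(x)<=17 and not 153<r<192]
k=np.polyfit([g[0] for g in good],[g[1] for g in good],1);print(len(good),k,[g[2] for g in good][::8])
cols=np.where(m[130:260,286:296].sum(1)>0)[0]+130;print("ends",cols.min(),cols.max())
for r in(145,193.5,238): print(onz("wrist",(np.polyval(k,r),r),149,c).round(1))
e=[onz("wrist",(np.polyval(k,r),r),157,c) for r in(cols.min()-.5,cols.max()+.5)];print("ends z157",e)
# height of bar from wrist ray + top/scene rays
u=tuple(map(float,(0,0)))
for nm,s,t in(("R",(249.8,276.7),(200.5,258.5)),("L",(210.4,302.1),(160.3,257.5))):
    w=(np.polyval(k,242),242) if nm=="R" else (np.polyval(k,140),140)
    print(nm,tri([ray("scene",s),ray("top",t),ray("wrist",w,c)]))
t=cv2.imread("pics/top4.png");cv2.imwrite("pics/c4.png",t)
E
```

```text
64 [-2.05524392e-02  2.95036342e+02] [13, 15, 15, 14, 13, 14, 14, 13]
ends 140 244
[511.5 354.9 149. ]
[508.8 319.1 149. ]
[506.2 284.2 149. ]
ends z157 [array([511.55556632, 359.34599314, 157.        ]), array([505.73505872, 281.98079942, 157.        ])]
R (array([506.05016344, 279.90617359, 148.25965953]), [np.float64(0.8137817179705972), np.float64(0.3616325157464413), np.float64(0.6215514741396707)])
L (array([511.24195752, 358.18293577, 149.27950027]), [np.float64(0.24926569833431225), np.float64(0.7793065700129579), np.float64(0.6742088461273902)])
```

Call:
step_arm(deltas=[3,5,0,-0.5,60,3,5,0,0,60,3,5,0,0,60,2,4,0,0,60,0,0,0,0,60,0,0,-15,0,50,0,0,-20,0,50,0,0,-20,0,50,0,0,-20,0,50,0,0,-10,0,50])

```text
time: 16.65
tool_pos: [507.8, 317.7, 137.7]
tcp_rot: [-3.139, 0.001, 1.499]
contact_force: [-0.2, -0.3, 0.4]
grip_width: 49.8
finger_force: 0.0
```

Call:
step_arm(deltas=[0,0,-5,0,45,0,0,-3,0,40,0,0,-2,0,35,0,0,0,0,30,0,0,0,0,26,0,0,0,0,24,0,0,0,0,22,0,0,0,0,20,0,0,0,0,19,0,0,0,0,18])

```text
time: 17.9
tool_pos: [508.7, 318.2, 129.7]
tcp_rot: [3.142, 0.0, 1.5]
contact_force: [0.1, 0.4, -0.0]
grip_width: 18.5
finger_force: 0.0
```

```bash
python3 - <<'E'
from h import *
o=get_obs();print(o["tool_pos"],np.degrees(o["tcp_rot"]),o["time"],o["grip_width"],o["contact_force"])
c=cam("wrist");print(proj("wrist",(508.8,319.1,149),c),proj("wrist",(o["tool_pos"]+[0,0,19]),c))
a=capture("wrist");cv2.imwrite("pics/w3.png",cv2.resize(a[100:310,140:420,::-1],(800,600)))
E
```

```text
[508.73406797 318.21817163 129.71050843] [1.79996639e+02 3.26372098e-03 8.59155876e+01] 17.9 18.544799168999557 [ 0.14450536  0.37372577 -0.02858749]
[276.90636537 276.35580762] [276.90700184 277.70422675]
```

View pics/w3.png

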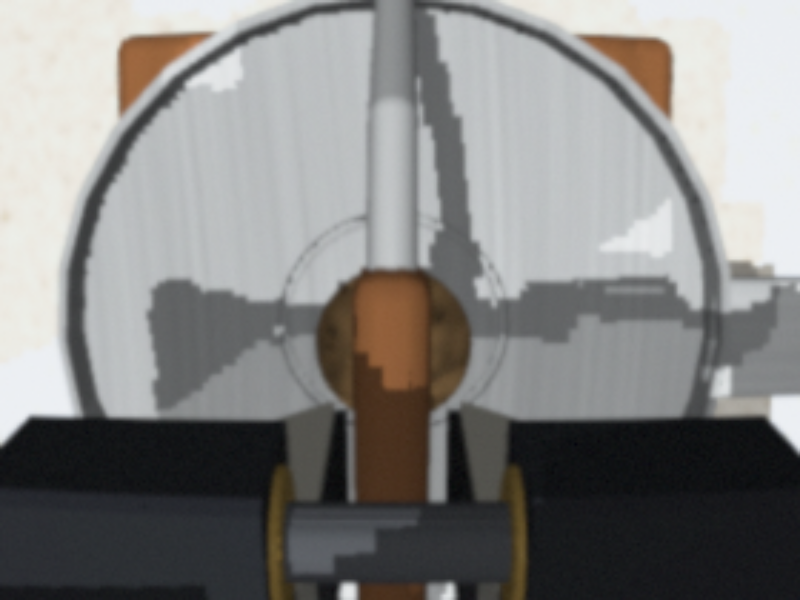

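The fingers straddle the bar evenly and the ball is in the ring. I'll close slowly.

Call:
step_arm(deltas=[0,0.8,0,0,17.5,0,0,0,0,17,0,0,0,0,16.5,0,0,0,0,16,0,0,0,0,15.5,0,0,0,0,15,0,0,0,0,14.5,0,0,0,0,14,0,0,0,0,13.5,0,0,0,0,13])

```text
time: 19.2
tool_pos: [508.4, 319.1, 129.7]
tcp_rot: [-3.141, 0.0, 1.5]
contact_force: [-1.7, 0.0, 0.1]
grip_width: 13.1
finger_force: 0.8
```

Call:
step_arm(deltas=[0,0,0,0,12.5,0,0,0,0,12,0,0,0,0,11,0,0,0,0,10,0,0,0,0,8,0,0,0,0,5,0,0,0,0,5,0,0,0,0,5,0,0,0,0,5,0,0,0,0,5])

```text
time: 20.45
tool_pos: [508.7, 319.0, 129.8]
tcp_rot: [3.142, -0.0, 1.5]
contact_force: [-4.4, -0.9, 4.4]
grip_width: 11.9
finger_force: 30.0
```

Call:
step_arm(deltas=[0,0,1,0,5,0,0,1.5,0,5,0,0,2,0,5,0,0,3,0,5,0,0,4,0,5,0,0,5,0,5,0,0,5,0,5,0,0,5,0,5,0,0,4,0,5,0,0,3,0,5])

```text
time: 21.7
tool_pos: [508.8, 319.0, 163.6]
tcp_rot: [3.141, -0.0, 1.5]
contact_force: [0.3, 1.1, -3.8]
grip_width: 11.6
finger_force: 30.0
```

```bash
python3 - <<'E'
from h import *
for n,(y,x) in(("scene",(190,140)),("top",(180,120))):
    a=capture(n);cv2.imwrite(f"pics/{n}5.png",a[y:y+180,x:x+240,::-1])
cv2.imwrite("pics/c5.png",np.hstack([cv2.resize(cv2.imread(f"pics/{n}5.png"),(400,300)) for n in("scene","top")]))
E
```

```text
(no output)
```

View pics/c5.png

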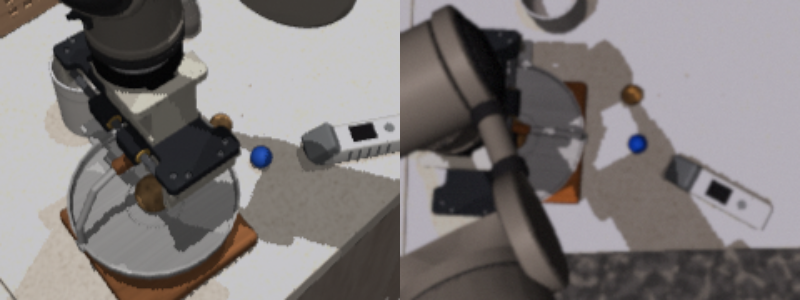

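The dish is lifted level with the ball in the middle, and the thermometer lies on the worktop well clear of it. I'll lift to 10 cm, then turn slowly.

Call:
step_arm(deltas=[0,0,3,0,5,0,0,4,0,5,0,0,6,0,5,0,0,8,0,5,0,0,10,0,5,0,0,10,0,5,0,0,9,0,5,0,0,7,0,5,0,0,5,0,5,0,0,3,0,5])

```text
time: 23.05
tool_pos: [508.7, 319.0, 228.4]
tcp_rot: [3.142, 0.0, 1.5]
contact_force: [0.2, 0.7, -3.9]
grip_width: 11.9
finger_force: 30.0
```

Call:
step_arm(deltas=[0,0,2,0,5,0,0,0,0,5,0,0,0,0.2,5,0,0,0,0.5,5,0,0,0,0.8,5,0,0,0,1.2,5,0,0,0,1.6,5,0,0,0,2,5,0,0,0,2,5,0,0,0,2,5])

```text
time: 24.3
tool_pos: [508.7, 319.0, 230.2]
tcp_rot: [3.141, 0.0, 1.682]
contact_force: [0.1, 0.9, -4.2]
grip_width: 11.6
finger_force: 30.0
```

Call:
step_arm(deltas=[0,0,0,2,5,0,0,0,2,5,0,0,0,2,5,0,0,0,2,5,0,0,0,2,5,0,0,0,2,5,0,0,0,2,5,0,0,0,2,5,0,0,0,2,5,0,0,0,2,5])

```text
time: 25.55
tool_pos: [508.7, 319.0, 230.2]
tcp_rot: [3.142, 0.0, 2.031]
contact_force: [-0.7, 0.2, -2.9]
grip_width: 11.8
finger_force: 30.0
```

Call:
step_arm(deltas=[0,0,0,2,5,0,0,0,2,5,0,0,0,2,5,0,0,0,2,5,0,0,0,2,5,0,0,0,2,5,0,0,0,2,5,0,0,0,2,5,0,0,0,2,5,0,0,0,2,5])

```text
time: 26.8
tool_pos: [508.7, 319.1, 230.2]
tcp_rot: [3.141, -0.0, 2.38]
contact_force: [-0.0, -0.3, -3.3]
grip_width: 11.9
finger_force: 30.0
```

Call:
step_arm(deltas=[0,0,0,2,5,0,0,0,2,5,0,0,0,2,5,0,0,0,2,5,0,0,0,2,5,0,0,0,2,5,0,0,0,2,5,0,0,0,2,5,0,0,0,2,5,0,0,0,2,5])

```text
time: 28.05
tool_pos: [508.7, 319.0, 230.3]
tcp_rot: [3.141, 0.0, 2.729]
contact_force: [0.8, 0.1, -3.7]
grip_width: 11.8
finger_force: 30.0
```

```bash
python3 - <<'E'
from h import *
o=get_obs();print(o["tool_pos"],np.degrees(o["tcp_rot"]),o["time"],o["grip_width"],o["finger_force"])
E
```

```text
[508.74041155 319.0444703  230.26414828] [1.79993646e+02 3.48336344e-03 1.56351213e+02] 28.05 11.779717202528419 29.996114373207092
```

Call:
step_arm(deltas=[0,0,0,2,5,0,0,0,2,5,0,0,0,2,5,0,0,0,2,5,0,0,0,2,5,0,0,0,2,5,0,0,0,2,5,0,0,0,1.8,5,0,0,0,1.4,5,0,0,0,1,5])

```text
time: 29.3
tool_pos: [508.7, 319.0, 230.2]
tcp_rot: [3.142, -0.0, 3.045]
contact_force: [-0.1, 0.2, -4.8]
grip_width: 11.8
finger_force: 30.0
```

Call:
step_arm(deltas=[0,0,0,0.7,5,0,0,0,0.4,5,0,0,0,0.2,5,0,0,0,0,5,0,0,0,0,5,0,0,0,0,5,0,0,0,0,5,0,0,0,0,5,0,0,0,0,5,0,0,0,0,5])

```text
time: 30.55
tool_pos: [508.7, 319.0, 230.2]
tcp_rot: [3.141, 0.0, 3.067]
contact_force: [-0.1, 0.2, -4.8]
grip_width: 11.9
finger_force: 30.0
```

```bash
python3 - <<'E'
from h import *
o=get_obs();print(o["tool_pos"],np.degrees(o["tcp_rot"]),o["time"],o["grip_width"],o["finger_force"])
for n,(y,x) in(("scene",(190,140)),("wrist",(60,120))):
    h,w=(180,240) if n=="scene" else (240,320)
    a=capture(n);cv2.imwrite(f"pics/{n}6.png",a[y:y+h,x:x+w,::-1])
cv2.imwrite("pics/c6.png",np.hstack([cv2.resize(cv2.imread(f"pics/{n}6.png"),(400,300)) for n in("scene","wrist")]))
E
```

```text
[508.73105193 319.04324776 230.24432257] [1.79994205e+02 5.17278873e-04 1.75718015e+02] 30.55 11.882476984098817 29.995933771133423
```

View pics/c6.png

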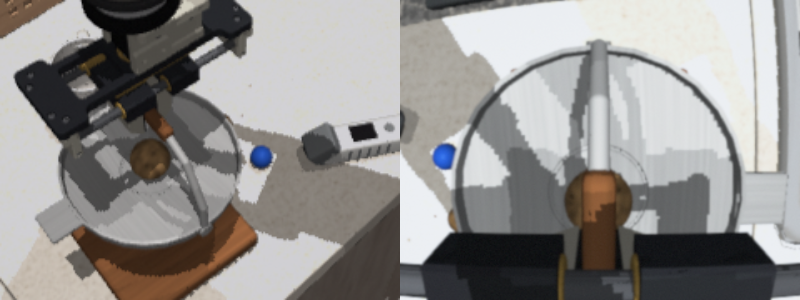

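The dish hangs level above the stand with its tab turned a quarter turn towards +y, the ball is in the middle, and the thermometer lies clear on the worktop. I'm handing in.

```bash
python3 -c "
from plant import *
print(close_job())"
```

```text
the job is handed in; nothing more can be done
None
```

I handed the job in at about 31 s, but the verdict was not shown: the thermometer was held on the croquette and laid back, and the dish is held level about 10 cm above its stand, turned 90° anticlockwise with the croquette in the middle.

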